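# Free-play check on the friction tester

## Robot

A 6-joint arm with a two-finger parallel gripper is mounted at the origin on the work surface. World frame = base frame: x ahead of the robot, y to its left, z up, the work surface at z = 0. Lengths are in mm, angles in rad, forces in N, time in s.
With the tool pointing down it reaches from about 300 to 950 mm from the base axis. Payload 3.1 kg.
Tool frame: the origin (TCP) lies on the front face of the gripper's body, between the roots of the fingers; the fingertips stand 73 mm ahead of it and the grasp point (between the pads) lies 54 mm ahead of it (bot.finger_overhang is the distance from the TCP to the fingertips, in mm); z points along the fingers, y is the line along which they close (so a half turn about z gives the same grasp; the last joint's range is limited). The gripper opens to 85 mm and grips with 20 to 120 N. Pads are 22 mm wide; open, the fingers measure 114 mm over their backs; the gripper's body (76 mm by 85 mm) begins 54 mm behind the grasp point. The pads swing forward as they close: fully open they stand 13 mm farther back than shut.
Start: joints at [1.161, 0.308, 1.634, -0, 1.2, -0.07], TCP at [208.338, 589.261, 303.872] pointing down, gripper open.
Joint ranges: [-3.06, 3.06], [-0.79, 1.96], [0.05, 2.63], [-1.19, 4.34], [0.05, 2.64], [-2.94, 2.94]. Speed limits (rad/s): [2.79, 2.79, 3.14, 3.14, 3.14, 3.14].

## Interface

Orientations are given as a unit quaternion [w, x, y, z].
In Python, from rig import read_state, viewer, workorder, bot gives the robot as it stands.
- The arm moves only by the tool carry_out, never from a script. Its argument "plan" is a list of rows, each a list of 2 entries, a list of its own where there are three numbers: the shift along the world's x, y, z in m, then the turn about the world's z in degrees. In form: [[[dx, dy, dz], roll], ...]. A call has exactly 8 rows; each row is the pose to reach, as a shift and turn from the pose commanded when the call began; what a row does not reach only later rows make up. A row lasts 1/8 s, in which the tool goes at most 62.5 mm and 10.7 degrees, less where a joint would pass 70% of its speed; a pose out of reach is approached as far as the arm can. A call with a gripper value outside its range is refused whole. "jaw" is the finger opening in m, from 0 to 0.0854, set as the call begins (left out, the last holds). The fingers move at their own pace and stop on an object; "squeeze" is the grip in N (left out, the last holds). Time passes only in rows, so rows that repeat a pose let the fingers close, or fill a call up. It gives the time, the measured TCP pose, the force, the opening and the grip force at its end, in the units of the state.
- read_state(): the state, without advancing time (a new reading comes with each control period).
- viewer.read_camera(name): name is "scene" or "top" or "wrist"; returns a dict with "pixels" (420x560x3 uint8, red, green, blue), "fx", "fy", "cx", "cy" (pixels), "k1" (the pictures are not rectified: a ray, as slopes to the right and down, at radius r is drawn at 1 + k1 r^2 times it, then the intrinsics apply), "R" (3x3) and "t" (3): a world point X has camera coordinates R X + t. Camera axes: x right, y down, z forward; pixel columns grow to the right and rows downward; lengths in mm; the calibration is good to about 2 mm. A picture is of the moment at which its call begins. There is no depth.
- workorder.hand_in(): hands the job in; it is judged then, once.
The state is a dict: "clock": time; "joint_pos": joint angles; "qvel": joint speeds; "joint_efforts": joint torques, N m; "position": TCP position; "tcp_rot": TCP orientation; "wrist_force": force on the tool from outside, world axes, zero at the start; "torque": the same for the moment, N m; "width": opening from 0.0 (shut) to 1.0 (fully open); "gripper_force": force on a finger pad.
Only numpy, scipy, OpenCV 4.12 (cv2) and the standard library are available. Lean on these libraries where they do the work, as an engineer would, in place of code of your own. Each camera call takes 0.05 s, during which the arm holds its last target. There are 200 camera calls.

## Task

Check the friction tester's load beam before a run: with the fingertips, gently press the yellow pad at the end of the beam down by about 15 mm, then let it spring back up and come away. After that press the green button on the control box, lightly but fully, to log the check, and withdraw. Do not grip or lift the beam, do not touch the red and blue buttons, and leave the cups, the bottle and the weight where they stand.

Things in the scene. Friction and masses are not known exactly. Their poses are not given: they have to be found in the camera images.
- tester: Fixed aluminium friction tester: two side plates (170 mm high), motor and desk lamp behind. Origin on the table under the beam's hinge. The beam points along its -y axis, out to y = -315 mm; z up. Plates, motor and base span x -85 to 85, y -50 to 450 mm, up to 205 mm high; the lamp dome hangs 380 to 452 mm high over y = 170.
- beam (a joint): Angle of the load beam, a 22 mm square steel bar hinged 115 mm above the table: 0 at rest (level), grows as the yellow pad goes down (0.01 rad = 2.8 mm at the pad); hard stop at 0.11 (31 mm down). A spring brings it back: 0.4 N per mm at the pad, about 6 N at 15 mm. More than 26 mm down overloads the tester. Lifting reads negative.
- pad_top (a point): Centre of the top face of the yellow plastic pad, the spot to press; 132 mm above the table at rest. The pad is 40 x 40 mm and 6 mm thick, on top of the beam, 280 mm from its hinge and near its free end.
- box: Fixed grey control box, 120 x 250 x 50 mm, with three push buttons in a row along its y axis, 75 mm apart, in any order. Origin at the centre of its underside, z up.
- green_base: Black housing of the green button, 46 mm across and 12 mm high, on the box's top. Origin at the centre of its underside.
- green (a joint): Travel of the green button: 0 is out, 0.006 m is fully down; it springs back. Fully down takes 5 N.
- green_top (a point): Centre of the top of the green button's cap, 30 mm across, 72 mm above the table when out; press straight down here.
- red (a joint): Travel of the red button (m), 0 is out. Leave it alone.
- red_top (a point): Centre of the top of the red button's cap, 30 mm across.
- red_base: Black housing of the red button, 46 mm across, 12 mm high; part of the button, not to be touched.
- blue (a joint): Travel of the blue button (m), 0 is out. Leave it alone.
- blue_top (a point): Centre of the top of the blue button's cap, 30 mm across.
- blue_base: Black housing of the blue button, 46 mm across, 12 mm high; part of the button, not to be touched.
- cup_a: Clear plastic cup, loose, 68 mm across the rim, 75 mm high, beyond the control box. Origin at the centre of its underside.
- cup_b: White plastic cup, loose, same size, beyond the control box. Origin at the centre of its underside.
- bottle: Amber bottle with a black label and white cap, loose, 50 mm across, 120 mm high, beside the box's right end. Origin at the centre of its underside.
- weight: Round steel weight with a small knob, loose, 76 mm across, 54 mm high, on the robot's side of the beam. Origin at the centre of its underside.
Things that resemble listed ones, but are neither listed nor needed, are in the scene too. Of the things that look like the bottle, take the one that is farthest to the robot's left at the start.

How it is judged (in metres and radians):
On the way, in this order (a step that is already met when the one before it is completed fails the run):
1. the yellow pad is pressed down by at least 10 mm with the fingers (value of joint beam above 0.036 rad and horizontal distance between the grasp point and pad_top below 0.04 m and contact force between the fingers and tester above 0.5 N), for 0.1 s.
2. the beam has sprung back and the fingers are off it (value of joint beam below 0.01 rad and contact force between the fingers and tester below 0.1 N), for 0.2 s.
3. the green button is pressed, at least 4.5 mm, with the fingers (value of joint green above 0.0045 m and contact force between the fingers and green_base above 0.5 N), for 0.05 s.
At the end, for the whole second after the job is handed in: The beam is back at rest (within 0.01 rad of level), all three buttons are out (within 1.5 mm), and the cups, bottle and weight stand upright and at rest within 15 mm of where they started (value of joint beam between -0.01 and 0.01 rad and value of joint each of green, red, blue below 0.0015 m and distance of each of cup_a, cup_b, bottle, weight from where it was at the start of the episode below 0.015 m and angle between each of cup_a, cup_b, bottle, weight's own z axis and vertical below 0.15 rad and linear speed of each of cup_a, cup_b, bottle, weight below 0.02 m/s); the robot touches nothing.
It fails at once if the yellow pad is pushed more than 26 mm down (value of joint beam above 0.093 rad).
It fails at once if the pad or another part of the tester is pressed or gripped with more than 18 N, or the green button with more than 25 N (contact force between the fingers and tester above 18 N or contact force between the fingers and green_base above 25 N).
It fails at once if the beam is lifted by more than 8 mm at the pad (value of joint beam below -0.03 rad).
It fails at once if the red or the blue button is touched (contact force between any of the fingers, the arm and red_base above 0.5 N or contact force between any of the fingers, the arm and blue_base above 0.5 N).
It fails at once if a cup, the bottle or the weight is moved by more than 15 mm, lifted or tipped (not (distance of each of cup_a, cup_b, bottle, weight from where it was at the start of the episode below 0.015 m and angle between each of cup_a, cup_b, bottle, weight's own z axis and vertical below 0.15 rad)).
It also fails if it takes over 43 s, if anything falls off the work surface, if the arm or the gripper's body presses on something with over 40 N, if the wrist force passes 120 N, or if a joint passes its speed limit or range.

## Working session

There is one attempt and no reset: what is moved stays moved. The work goes in short steps, Python scripts to look and compute and a tool call to move; the robot and the scene stay as the last step left them, time stands still between calls to the robot, and variables do not carry over. Pictures are saved under pics/ and viewed, at most 10 in all, crops included, and the job is handed in when it is done.

Besides the shell and the picture viewer there is one more tool, called after "Call:" as name([rows], argument=value, ...), one row to a line, values as JSON. carry_out: Moves the arm, as the interface text tells. Its arguments: {"type":"object","properties":{"plan":{"type":"array"},"jaw":{"type":"number"},"squeeze":{"type":"number"}},"required":["plan"]}

```bash
mkdir -p pics; cat > h.py <<'E'
import numpy as np, cv2
from rig import read_state, viewer, workorder, bot
def snap(n,f):
    c=viewer.read_camera(n); cv2.imwrite(f'pics/{f}.png',np.ascontiguousarray(c['pixels'][:,:,::-1])); 
    np.savez(f'pics/{f}.npz',**{k:np.array(v) for k,v in c.items()}); return c
def load(f): return dict(np.load(f'pics/{f}.npz'))
def ray(c,u,v):
    K=np.array([[c['fx'],0,c['cx']],[0,c['fy'],c['cy']],[0,0,1]],float)
    p=cv2.undistortPoints(np.array([[[u,v]]],float),K,np.array([float(c['k1']),0,0,0]))[0,0]
    R=np.array(c['R']);return -R.T@np.array(c['t']), R.T@np.array([p[0],p[1],1])
def plane(c,u,v,z):
    o,d=ray(c,u,v); return o+d*(z-o[2])/d[2]
def blobs(c,lo,hi,amin=30):
    h=cv2.cvtColor(np.ascontiguousarray(c['pixels']),cv2.COLOR_RGB2HSV)
    m=cv2.inRange(h,np.array(lo),np.array(hi)); n,_,s,ce=cv2.connectedComponentsWithStats(m)
    return [(ce[i].round(1),s[i].tolist()) for i in range(1,n) if s[i][4]>=amin]
E
python3 - <<'E'
from h import *
for n in ('scene','top','wrist'): snap(n,n+'0')
cv2.imwrite('pics/both.png',cv2.resize(np.vstack([cv2.imread('pics/scene0.png')]),(784,588)))
s=read_state();print(s['clock'],s['position'],s['tcp_rot'],s['wrist_force'],s['width'],bot.finger_overhang)
E
```

```text
0.15 [208.14153388 588.78547208 302.90418173] [-2.29424435e-04  1.69090735e-01  9.85600078e-01 -8.70562151e-04] [-0.49930217  0.0514063  -1.14926649] 1.0019399169065972 72.6
```

View pics/both.png

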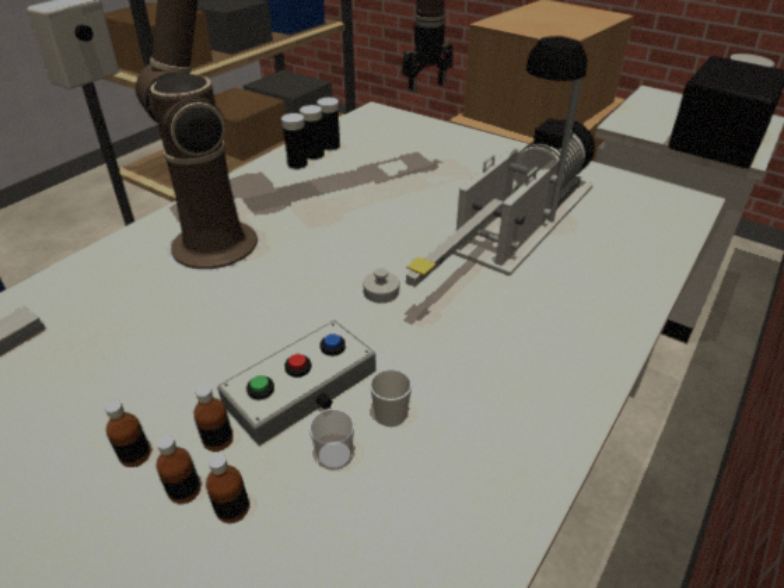

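View pics/top0.png

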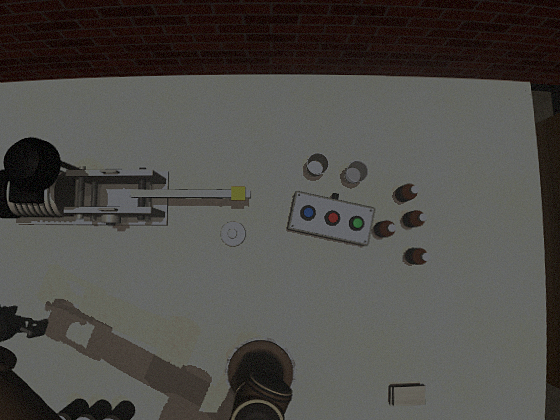

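The scene picture (scaled 1.4x) shows the yellow pad at (420,266), and the buttons green (260,386), red (297,363) and blue (332,343). The top picture shows the pad at (238,193), green (357,223), red (332,218), blue (308,212), weight (233,234), cups (317,165) and (354,173), and amber bottles at (384,229), (405,192), (413,219) and (416,257). The leftmost bottle is the one at (384,229).

The pad and the green cap are each the only thing of that colour on the table, with nothing else that could be taken for them.

```bash
python3 - <<'E'
from h import *
from scipy.optimize import least_squares
def tri(a,ua,b,ub):
    A=[];B=[]
    for c,u in((a,ua),(b,ub)):
        o,d=ray(c,*u);d/=np.linalg.norm(d);P=np.eye(3)-np.outer(d,d);A.append(P);B.append(P@o)
    return np.linalg.lstsq(np.vstack(A),np.hstack(B),rcond=None)[0]
t,s=load('top0'),load('scene0')
for n,lo,hi,z in(('pad',(22,120,60),(35,255,255),132),('green',(45,100,40),(80,255,255),72),('blue',(100,120,40),(125,255,255),72),('red',(0,180,70),(4,255,255),72),('red2',(174,150,70),(180,255,255),72)):
    for nm,c in(('top',t),('scene',s)):
        for b in blobs(c,lo,hi,40):
            if b[1][4]<900: print(n,nm,b,plane(c,*b[0],z).round(1))
print('weight',plane(t,233,234,45)); print('bottle',plane(t,384,229,60))
for p in((150,198),(232,194)): print('beam',plane(t,*p,126).round(1))
# crops
a=cv2.resize(cv2.imread('pics/top0.png')[150:260,215:430],None,fx=3.6,fy=3.6,interpolation=2)
cv2.imwrite('pics/crop.png',a)
E
```

```text
pad top (array([237.8, 193. ]), [231, 187, 14, 13, 174]) [537.3  57.8 132. ]
pad scene (array([300.8, 189.8]), [291, 184, 20, 13, 137]) [542.6  55.9 132. ]
green top (array([357.1, 222.6]), [353, 218, 9, 10, 73]) [ 455.1 -291.8   72. ]
green scene (array([184.8, 274. ]), [178, 269, 14, 11, 124]) [ 461.5 -295.3   72. ]
blue top (array([308., 212.]), [304, 208, 9, 9, 69]) [ 487.6 -145.6   72. ]
blue scene (array([208.6,  10.4]), [190, 0, 41, 24, 619]) [-1132.4  1502.8    72. ]
blue scene (array([237. , 243.5]), [231, 239, 13, 10, 96]) [ 493.5 -149.8   72. ]
red scene (array([211.9, 257.8]), [206, 254, 13, 9, 83]) [ 476.7 -221.6   72. ]
weight [424.510232    78.44513687  45.        ]
bottle [ 435.85494562 -376.41170442   60.        ]
beam [525.1 308.8 126. ]
beam [535.3  74.6 126. ]
```

View pics/crop.png

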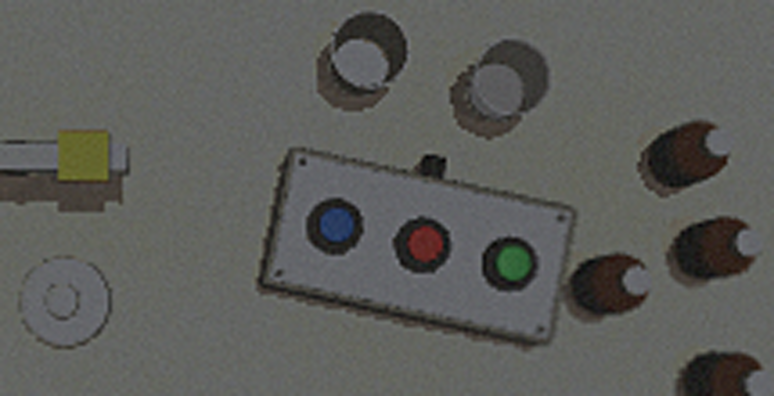

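The triangulated layout agrees with the given sizes (blue to green measures 150 mm): pad at about (539,57,132), green at about (457,-293,72), and the leftmost bottle about 84 mm from green. The crop shows green at the right end of the box and the pad clear of other objects. I'll shut the fingers and move around the tester.

Call:
carry_out([
  [[0.02, -0.045, 0], 0],
  [[0.04, -0.09, 0], 0],
  [[0.06, -0.14, 0], 0],
  [[0.085, -0.19, 0], 0],
  [[0.11, -0.24, 0], 0],
  [[0.13, -0.29, 0], 0],
  [[0.15, -0.34, 0], 0],
  [[0.172, -0.389, 0], 0],
], jaw=0)

```text
clock: 1.15
position: [380.5, 198.6, 303.8]
tcp_rot: [0.0, 0.169, 0.986, 0.0]
wrist_force: [0.0, -0.1, 0.5]
width: -0.002
gripper_force: 0.0
```

Call:
carry_out([
  [[0.025, -0.025, 0], 0],
  [[0.05, -0.05, 0], 0],
  [[0.08, -0.07, -0.01], 0],
  [[0.11, -0.1, -0.03], 0],
  [[0.135, -0.12, -0.04], 0],
  [[0.159, -0.143, -0.05], 0],
  [[0.159, -0.143, -0.05], 0],
  [[0.159, -0.143, -0.05], 0],
])

```text
clock: 2.15
position: [538.7, 57.5, 253.5]
tcp_rot: [-0.001, 0.169, 0.986, 0.0]
wrist_force: [-0.3, 0.7, 0.3]
width: -0.002
gripper_force: 0.0
```

```bash
python3 - <<'E'
from h import *
w=snap('wrist','w1'); snap('scene','s1')
for b in blobs(w,(22,100,50),(35,255,255),60): print(b,plane(w,*b[0],132).round(1))
a=cv2.imread('pics/w1.png'); b=cv2.resize(cv2.imread('pics/s1.png')[100:260,200:400],(525,420))
cv2.imwrite('pics/wv.png',cv2.resize(np.hstack([a,b]),(800,310)))
E
```

```text
(array([268.9, 252.7]), [261, 246, 24, 16, 153]) [550.2  41.8 132. ]
```

View pics/wv.png

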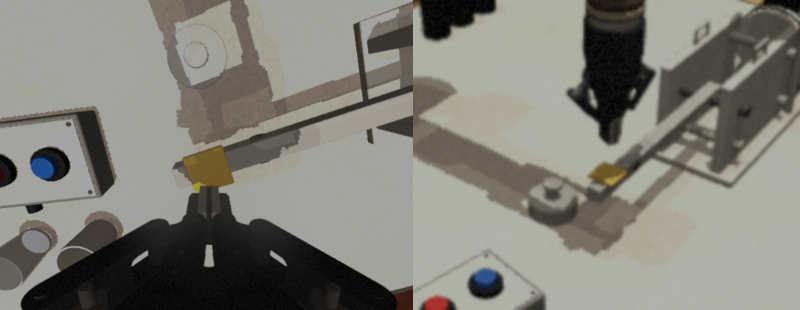

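The left view (wrist, scaled 0.737) shows the pad at about (208,168), just ahead of the fingertips. The right view shows the shut fingers above the pad. I'll check the pad's position in the wrist view, since shadow spoiled the mask.

```bash
python3 - <<'E'
from h import *
w=load('w1')
for lo in ((12,90,30),(15,120,40)):
  for b in blobs(w,lo,(35,255,255),150): print(b,plane(w,b[0][0],b[0][1],132).round(1))
for p in((182,160),(227,147),(233,183),(208,168)): print(plane(w,p[0]/.7373,p[1]/.7373,132).round(1))
for p in((163,28),(163,28)): print(plane(w,196/.7373,53/.7373,54).round(1))
E
```

```text
(array([282.6, 228.4]), [248, 197, 69, 65, 2829]) [535.9  57.3 132. ]
(array([282.7, 228.4]), [248, 197, 69, 65, 2751]) [535.9  57.4 132. ]
[519.7  36.8 132. ]
[521.7  80.5 132. ]
[558.1  74.8 132. ]
[535.4  57.1 132. ]
[427.2  80.8  54. ]
[427.2  80.8  54. ]
```

The pad is at about (537,57), directly under the tool. I'll press about 15 mm, slowly.

Call:
carry_out([
  [[0, 0, -0.015], 0],
  [[0, 0, -0.03], 0],
  [[0, 0, -0.04], 0],
  [[0, 0, -0.046], 0],
  [[0, 0, -0.051], 0],
  [[0, 0, -0.055], 0],
  [[0, 0, -0.059], 0],
  [[0, 0, -0.059], 0],
])

```text
clock: 3.25
position: [539.3, 57.0, 195.1]
tcp_rot: [-0.0, 0.169, 0.986, -0.0]
wrist_force: [-2.3, -0.6, 3.6]
width: -0.002
gripper_force: 2.0
```

Force is 3.6 N at about 9 mm down, which matches 0.4 N/mm. I'll press the rest of the way and hold.

Call:
carry_out([
  [[0, 0, -0.003], 0],
  [[0, 0, -0.006], 0],
  [[0, 0, -0.006], 0],
  [[0, 0, -0.006], 0],
  [[0, 0, -0.006], 0],
  [[0, 0, -0.006], 0],
  [[0, 0, -0.006], 0],
  [[0, 0, -0.006], 0],
])

```text
clock: 4.25
position: [539.5, 57.0, 189.5]
tcp_rot: [0.0, 0.169, 0.986, -0.0]
wrist_force: [-3.4, -1.9, 6.9]
width: 0.002
gripper_force: 3.2
```

Vertical force is about 6.9 N, close to 15 mm down. Now I'll release slowly and rise clear.

Call:
carry_out([
  [[0, 0, 0.004], 0],
  [[0, 0, 0.008], 0],
  [[0, 0, 0.012], 0],
  [[0, 0, 0.016], 0],
  [[0, 0, 0.024], 0],
  [[0, 0, 0.04], 0],
  [[0, 0, 0.065], 0],
  [[0, 0, 0.065], 0],
])

```text
clock: 5.25
position: [541.4, 57.4, 257.0]
tcp_rot: [0.003, 0.169, 0.986, 0.001]
wrist_force: [-0.1, -0.3, 0.6]
width: 0.002
gripper_force: 0.0
```

Call:
carry_out([
  [[0, -0.02, 0], 0],
  [[-0.01, -0.06, 0], 0],
  [[-0.02, -0.11, 0], 0],
  [[-0.03, -0.16, 0], 0],
  [[-0.05, -0.21, 0], 0],
  [[-0.065, -0.26, 0], 0],
  [[-0.075, -0.31, 0], 0],
  [[-0.082, -0.349, 0], 0],
])

```text
clock: 6.25
position: [455.2, -294.3, 252.6]
tcp_rot: [-0.001, 0.17, 0.985, 0.0]
wrist_force: [-0.5, 0.7, -0.2]
width: -0.002
gripper_force: 0.0
```

```bash
python3 - <<'E'
from h import *
w=snap('wrist','w2');s=snap('scene','s2')
for b in blobs(w,(45,80,30),(80,255,255),100): print(b,plane(w,*b[0],72).round(1))
print(read_state()['position'])
for b in blobs(s,(22,120,60),(35,255,255),60): print(b,plane(s,*b[0],132).round(1))
a=cv2.imread('pics/w2.png'); b=cv2.resize(cv2.imread('pics/s2.png')[150:350,90:340],(525,420))
cv2.imwrite('pics/wv2.png',cv2.resize(np.hstack([a,b]),(800,310)))
E
```

```text
(array([284.5, 206.7]), [269, 192, 32, 31, 770]) [ 455.  -293.7   72. ]
[ 455.39948503 -295.98120361  252.87279077]
(array([300.8, 189.8]), [291, 184, 20, 13, 138]) [542.6  55.9 132. ]
```

View pics/wv2.png

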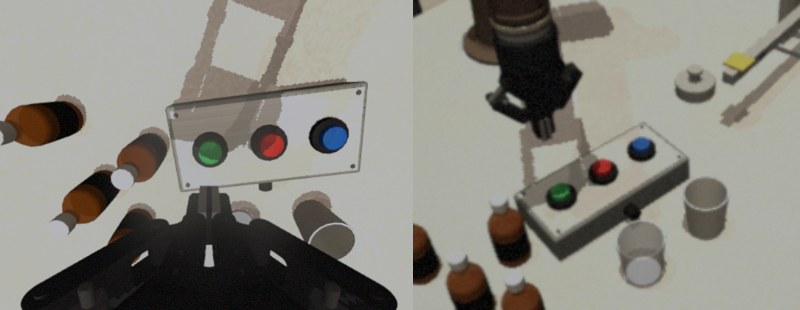

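The pad is back at its rest pixel (300.8,189.8), the same as before the press. In the wrist view green is at (209,150) scaled, which gives (455,-293). The tool is above it, red is 75 mm away, and the leftmost bottle is on the line along which the fingers close. I'll turn the gripper so its wide side points away from that bottle.

Call:
carry_out([
  [[0, 0, 0], -9],
  [[0, 0, 0], -18],
  [[0, 0, 0], -27],
  [[0, 0, 0], -36],
  [[0, 0, 0], -45],
  [[0, 0, 0], -54],
  [[0, 0, 0], -63],
  [[0, 0, 0], -70],
])

```text
clock: 7.35
position: [456.4, -291.1, 252.6]
tcp_rot: [-0.001, 0.705, 0.709, -0.0]
wrist_force: [-0.2, 1.1, 0.1]
width: -0.005
gripper_force: 0.0
```

Call:
carry_out([
  [[-0.001, -0.001, -0.02], 0],
  [[-0.001, -0.001, -0.04], 0],
  [[-0.001, -0.001, -0.06], 0],
  [[-0.001, -0.001, -0.08], 0],
  [[-0.001, -0.001, -0.09], 0],
  [[-0.001, -0.001, -0.09], 0],
  [[-0.001, -0.001, -0.09], 0],
  [[-0.001, -0.001, -0.09], 0],
])

```text
clock: 8.35
position: [456.8, -293.1, 164.8]
tcp_rot: [0.001, 0.704, 0.71, 0.0]
wrist_force: [0.1, -0.3, -0.8]
width: -0.004
gripper_force: 0.0
```

```bash
python3 - <<'E'
from h import *
w=snap('wrist','w3');s=snap('scene','s3')
st=read_state();print(st['position'],st['joint_pos'],st['tcp_rot'],st['wrist_force'])
a=cv2.imread('pics/w3.png'); b=cv2.resize(cv2.imread('pics/s3.png')[150:350,90:340],(525,420))
cv2.imwrite('pics/wv3.png',cv2.resize(np.hstack([a,b]),(800,310)))
E
```

```text
[ 456.75010789 -293.02438739  164.64703232] [-6.50652390e-01  3.29000777e-01  1.92592775e+00 -5.95037395e-07
  8.85193930e-01 -6.59983194e-01] [7.28915589e-04 7.03799837e-01 7.10397952e-01 9.51236626e-05] [-0.4916346  -0.86350739  0.28149373]
```

View pics/wv3.png

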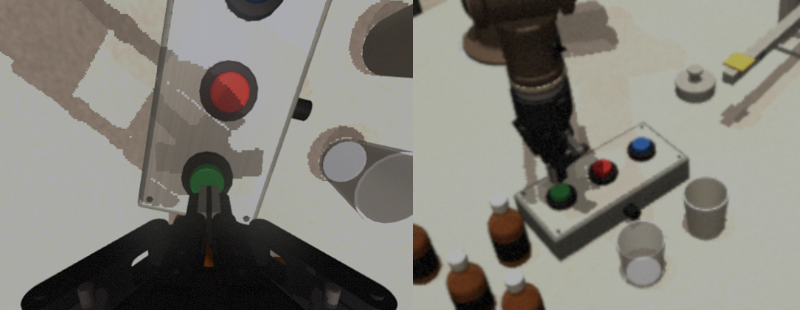

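The wrist view shows the fingertips over the green cap at (207,180), with red well clear at (230,92) and the bottle clear of the gripper. The tips are at z≈92 and the cap at 72. I'll press slowly.

Call:
carry_out([
  [[0, 0, -0.008], 0],
  [[0, 0, -0.014], 0],
  [[0, 0, -0.018], 0],
  [[0, 0, -0.02], 0],
  [[0, 0, -0.022], 0],
  [[0, 0, -0.0235], 0],
  [[0, 0, -0.025], 0],
  [[0, 0, -0.025], 0],
])

```text
clock: 9.45
position: [456.1, -292.5, 138.9]
tcp_rot: [-0.001, 0.704, 0.71, -0.0]
wrist_force: [-3.4, 1.7, 4.4]
width: -0.003
gripper_force: 2.3
```

Call:
carry_out([
  [[0, 0, -0.0005], 0],
  [[0, 0, -0.001], 0],
  [[0, 0, -0.001], 0],
  [[0, 0, -0.001], 0],
  [[0, 0, -0.001], 0],
  [[0, 0, -0.001], 0],
  [[0, 0, -0.001], 0],
  [[0, 0, -0.001], 0],
])

```text
clock: 10.45
position: [456.1, -292.5, 138.6]
tcp_rot: [-0.001, 0.704, 0.71, -0.0]
wrist_force: [-4.8, 3.1, 9.3]
width: 0.004
gripper_force: 4.6
```

Force rose to 9.3 N with almost no further travel, so the button is fully down. Withdrawing.

Call:
carry_out([
  [[0, 0, 0.004], 0],
  [[0, 0, 0.01], 0],
  [[0, 0, 0.025], 0],
  [[0, 0, 0.05], 0],
  [[0, 0, 0.08], 0],
  [[0, 0, 0.11], 0],
  [[0, 0, 0.13], 0],
  [[0, 0, 0.13], 0],
])

```text
clock: 11.45
position: [457.8, -293.9, 270.8]
tcp_rot: [0.003, 0.704, 0.71, 0.0]
wrist_force: [0.3, -0.7, -0.3]
width: 0.002
gripper_force: 0.0
```

```bash
python3 - <<'E'
from h import *
a=load('scene0');b=snap('scene','s4')
st=read_state();print(st['position'],st['wrist_force'],st['clock'])
for lo,hi in(((22,120,60),(35,255,255)),((45,100,40),(80,255,255))):
    print(blobs(a,lo,hi,60),blobs(b,lo,hi,60))
cv2.imwrite('pics/s4v.png',cv2.imread('pics/s4.png'))
E
```

```text
[ 456.98189267 -293.21788334  269.12298491] [-0.61566291  0.52823971 -0.66925435] 11.5
[(array([300.8, 189.8]), [291, 184, 20, 13, 137])] [(array([300.8, 189.7]), [291, 184, 20, 12, 137])]
[(array([184.8, 274. ]), [178, 269, 14, 11, 124])] [(array([184.7, 274. ]), [178, 268, 14, 13, 125])]
```

View pics/s4v.png

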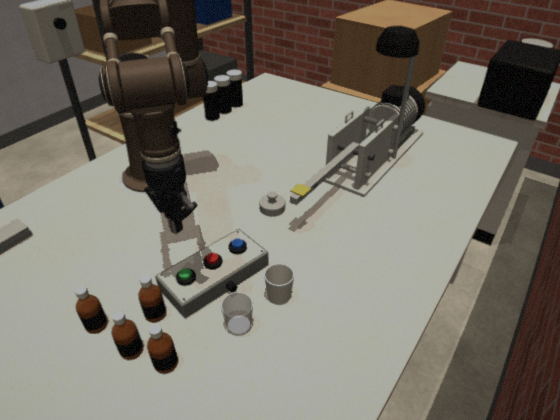

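The pad (301,190) and the green cap (185,274) are back at their starting pixels. The cups, bottle and weight stand where they were, and the arm is clear.

```bash
python3 -c "
from rig import workorder
print(workorder.hand_in())"
```

```text
the job is handed in; nothing more can be done
None
```

I pressed the yellow pad down about 15 mm (6.9 N) and let it spring back, then pressed the green button fully (9.3 N), withdrew and handed the job in at about 11.5 s; the hand-in returned no verdict.

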